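# Set the toy-car launcher at a market stall

## Robot

A 6-joint arm with a two-finger parallel gripper is mounted at the origin on the work surface. World frame = base frame: x ahead of the robot, y to its left, z up, the work surface at z = 0. Lengths are in m, angles in rad, forces in N, time in s.
With the tool pointing down it reaches from about 0.225 to 0.725 m from the base axis. Payload 3.1 kg.
Tool frame: the origin (TCP) lies on the centre line of the jaws, within the pads' length; the fingertips stand 22 mm ahead of it and the grasp point (between the pads) lies 3 mm ahead of it; y points along the fingers, x is the direction in which the jaws open and shut, and the axes are right-handed (so a half turn about y gives the same grasp; the last joint's range is limited). The gripper opens to 85 mm and grips with 20 to 120 N. Pads are 22 mm wide; open, the fingers measure 114 mm over their backs; the gripper's body (76 mm by 85 mm) begins 54 mm behind the grasp point. The pads swing forward as they close: fully open they stand 13 mm farther back than shut.
Start: joints at [1.013, 0.048, 0.099, 1.622, 0, 1.443], TCP at [0.219, 0.477, 0.253] pointing down, gripper open.
Joint ranges: [-2.91, 2.91], [-0.99, 1.94], [-1.21, 1.42], [-2.12, 2.29], [-1.49, 1.47], [-3.14, 3.14]. Speed limits (rad/s): [2.79, 2.79, 3.14, 3.14, 3.14, 3.14].

## Interface

Orientations are given as a rotation vector (axis times angle).
In Python, from workcell import bot gives the robot as it stands.
- The arm moves only by the tool apply_moves, never from a script. Its argument "commands" is a list that holds one entry, the list of rows, each a list of 5 numbers: the finger opening in cm, from 0 to 8.54, then the shift along the world's x, y, z in cm, then the turn about the world's z in degrees. A call has 1 to 8 rows; each row is the pose to reach, as a shift and turn from the pose commanded when the call began; what a row does not reach only later rows make up. A row lasts 1/10 s, in which the tool goes at most 50 mm and 8.59 degrees, less where a joint would pass 70% of its speed; a pose out of reach is approached as far as the arm can. A call with a gripper value outside its range is refused whole. The fingers move at their own pace and stop on an object; "newtons" is the grip in N (left out, the last holds). Time passes only in rows, so rows that repeat a pose let the fingers close. It gives the time, the measured TCP pose, the force and the opening at its end, in the units of the state.
- bot.observe(): the state, without advancing time (a new reading comes with each control period).
- bot.camera(name): name is "scene" or "side" or "wrist"; returns a dict with "pixels" (384x512x3 uint8, red, green, blue), "fx", "fy", "cx", "cy" (pixels), "pose" (4x4, takes a point from camera to world coordinates). Camera axes: x right, y down, z forward; pixel columns grow to the right and rows downward; lengths in m; the calibration is good to about 2 mm. A picture is of the moment at which its call begins. There is no depth.
- bot.close_job(): hands the job in, once; it reports no verdict.
Trained networks look in a picture, given as the dict that the camera call returned (one of the last four; its "shot" number tells which), for a name from the list of things; names that differ only in an ending like _2 or _b are one class to them, and where a whole thing is asked for, a point or a joint stands for the part that bears it (a point fixed in the world has none). Each returns a list of dicts, best first, with "confidence" (0 to 1); they miss things now and then, are a little off and sometimes report something else, mostly with a low value. They report only what shows in the picture. A call takes as long as a camera call. They do not tell look-alikes from the thing itself.
- bot.boxes_of(picture, query): "point" ([x, y, z] in m, in the coordinates of the camera as it stood for that picture, good to about 4 mm: the middle of the surface that is visible of it).
The state is a dict: "clock": time; "joint_pos": joint angles; "qvel": joint speeds; "tau": joint torques, N m; "tool_pos": TCP position; "ee_rot": TCP orientation; "ft_force": force on the tool from outside, world axes, zero at the start; "ft_torque": the same for the moment, N m; "gripper_width": opening from 0.0 (shut) to 1.0 (fully open).
Only numpy, scipy, OpenCV 4.12 (cv2) and the standard library are available. Lean on these libraries where they do the work, as an engineer would, in place of code of your own. Each camera call takes 0.05 s, during which the arm holds its last target. There are 200 camera calls.

## Task

Get the toy launcher ready for a demonstration: stand the low toy car on its wheels in the lane, just in front of the plunger's round head (touching or up to a finger's width away) with its nose pointing away from the plunger, and let go of it. Then pull the spring plunger back by its upright handle until the handle is level with the steel tab on the edge of the base, and finish while still holding it there, with the car still in its place. Leave the other things on the table where they are.

Things in the scene. Friction and masses are not known exactly. Their poses are not given: they have to be found in the camera images.
- lane_spot (a point): Where the car's centre belongs: on the lane's centre line, 17 mm above the lane floor, fixed to the launcher; a car centred here has 10 mm between its tail and the plunger's head. x axis along the lane in the launch direction (away from the plunger), y to the left of it, z up. The lane is 48 mm wide between two ridges 4 mm high and ends 92 mm beyond this point.
- launcher: Toy launcher fixed to the table, set across it, launching to the robot's left: wooden base 395 mm long, 100 wide, 12 thick (its top is the lane floor). A wooden block 30 long, 70 wide, top 57 above the table, guides the plunger's rod. Origin at table level under the block's lane-side face, 127.5 behind lane_spot. The plunger's head is a rubber disc 26 across, its face at rest 75 ahead of the origin.
- handle (a point): Middle of the gripping part of the plunger's handle, a wooden upright 22 x 22 mm whose top is 102 mm above the table, 24 mm above this point. At rest it is 212.5 mm behind (-x) lane_spot on the lane's centre line, with 44 mm free between it and the block. Axes as lane_spot; it is pulled along -x. A thin steel pin at its foot points to the tab's side.
- plunger (a joint): How far the plunger is pulled back, m: 0 at rest, 0.065 at its end stop. A spring draws it back with about 4.5 N at rest, rising by 150 N/m (about 9 to 12 N at the tab).
- mark (a point): Top of the steel tab, an upright plate 3 mm thick, 12 wide, top 34 mm above the table, on the edge of the base, 44 mm to the right (-y, the side away from the robot) of the handle's line. Set 30 to 50 mm behind the handle's rest place, different each time. Axes as lane_spot. The handle is level with it when the handle point and this point have the same place along the x axis.
- car_center (a point): Centre of the low toy car, bare metal, wheels do not turn, 85 mm long, 38 wide, 34 high, about 90 g; 17 mm above its underside, half-way along. Flat sides 38 apart from 5 to 24 mm above the underside, above that a low cabin 30 wide nearer the tail. x axis to its nose, y to its left, z up. The lowest of three bare-metal toys on the left of the table.
- car_nose (a point): Tip of the car's nose, 42.5 mm ahead of its centre at the same height; the tail carries a small wing.
- car: The same car; origin at its underside, below its centre.
- van: Toy van, same bare metal, a plain tall box 95 long, 42 wide, 52 high. Bystander. Origin at the centre of its underside. Sizes in mm.
- tanker: Toy tanker lorry, same bare metal, tall cab and a round tank lying behind it, 90 long, 40 wide, 52 high. Bystander. Origin at the centre of its underside. Sizes in mm.
- candlestick: Brass candlestick, 84 across the foot, 145 high, at the far side. Bystander. Origin at the centre of its underside. Sizes in mm.
- mug: White mug, 80 across, 90 high, at the far left. Bystander. Origin at the centre of its underside. Sizes in mm.
- bowl: Blue bowl, 120 across, 50 high, at the left. Bystander. Origin at the centre of its underside. Sizes in mm.
- jar: Glass jar with a brass cap, 70 across, 100 high, at the far right. Bystander. Origin at the centre of its underside. Sizes in mm.
- trinket_box: Round dark wooden box, 74 across, 58 high, near right. Bystander. Origin at the centre of its underside. Sizes in mm.
There are look-alikes about, which are no part of the job. Leave any purple or turquoise look-alike of the car alone.

How it is judged:
On the way:
1. the car stands in the lane just in front of the plunger's head, nose away from it, let go, the plunger at rest (x of car_center in the frame of lane_spot between -0.014 and 0.025 m and y of car_center in the frame of lane_spot between -0.01 and 0.01 m and z of car_center in the frame of lane_spot between -0.005 and 0.005 m and angle between car_center's own z axis and vertical below 0.12 rad and angle between the x axis of car_center and the x axis of lane_spot, either way round below 0.2 rad and x of car_nose in the frame of lane_spot above 0.02 m and contact force between the fingers and car below 0.1 N and linear speed of car below 0.02 m/s and value of joint plunger below 0.008 m), for 0.2 s.
At the end, for the whole second after the job is handed in: fingers hold the handle, still, level with the tab within 5 mm; the car stands on its wheels in the lane, nose away from the plunger, tail 0 to 35 mm ahead of the rest place of its head, within 10 mm of the centre line and 0.2 rad of the lane, not touched by the fingers (x of car_center in the frame of lane_spot between -0.014 and 0.025 m and y of car_center in the frame of lane_spot between -0.01 and 0.01 m and z of car_center in the frame of lane_spot between -0.005 and 0.005 m and angle between car_center's own z axis and vertical below 0.12 rad and angle between the x axis of car_center and the x axis of lane_spot, either way round below 0.2 rad and x of car_nose in the frame of lane_spot above 0.02 m and contact force between the fingers and car below 0.1 N and linear speed of car below 0.02 m/s and x of handle in the frame of mark between -0.005 and 0.005 m and contact force between the fingers and plunger above 2 N and velocity of joint plunger between -0.01 and 0.01 m/s); the arm keeps its last pose, push and grip.
It fails at once if another thing on the table is shifted more than 30 mm or tipped over (distance of any of van, tanker, candlestick, mug, bowl, jar, trinket_box from where it was at the start of the episode above 0.03 m or angle between any of van, tanker, candlestick, mug, bowl, jar, trinket_box's own z axis and vertical above 0.5 rad).
It also fails if it takes over 45 s, if anything falls off the work surface, if the arm or the gripper's body presses on something with over 40 N, if the wrist force passes 120 N, or if a joint passes its speed limit or range.

## Working session

There is one attempt and no reset: what is moved stays moved. The work goes in short steps, Python scripts to look and compute and a tool call to move; the robot and the scene stay as the last step left them, time stands still between calls to the robot, and variables do not carry over. Pictures are saved under pics/ and viewed, about 8 in all and at most 12, crops included, and the job is handed in when it is done.

Besides the shell and the picture viewer there is one more tool, called after "Request:" in YAML: its name, and indented under it one key for each argument. apply_moves: Moves the arm, as the interface text tells. Its arguments: {"type":"object","properties":{"commands":{"type":"array","items":{"type":"array","items":{"type":"array","items":{"type":"number"}}}},"newtons":{"type":"number"}},"required":["commands"]}

```bash
mkdir -p pics; cat > h.py <<'E'
from workcell import bot
import numpy as np, cv2
def shot(n,fn=None):
    p=bot.camera(n)
    if fn: cv2.imwrite('pics/'+fn,cv2.cvtColor(p['pixels'],cv2.COLOR_RGB2BGR))
    return p
def W(p,pt):
    T=np.array(p['pose']); return T[:3,:3]@np.array(pt)+T[:3,3]
def ray(p,u,v,z):
    T=np.array(p['pose']); d=T[:3,:3]@np.array([(u-p['cx'])/p['fx'],(v-p['cy'])/p['fy'],1]); o=T[:3,3]
    return o+d*(z-o[2])/d[2]
def px(p,w):
    T=np.array(p['pose']); c=T[:3,:3].T@(np.array(w)-T[:3,3]); return np.array([p['fx']*c[0]/c[2]+p['cx'],p['fy']*c[1]/c[2]+p['cy']])
def find(p,q,k=3):
    for d in bot.boxes_of(p,q)[:k]: print(q,round(d['confidence'],2),W(p,d['point']).round(4),px(p,W(p,d['point'])).round())
E
python3 - <<'E'
from h import *
ims=[]
for n in ['scene','side']:
    p=shot(n,n+'0.png'); print(n,np.array(p['pose']).round(3).tolist(),p['fx'])
    for q in ['car','car_nose','car_center','van','tanker','launcher','handle','mark','lane_spot','plunger']: find(p,q)
p=shot('wrist','wrist0.png')
for q in ['car','car_nose','van','tanker']: find(p,q)
print(bot.observe())
E
```

```text
scene [[-0.824, 0.452, -0.341, 1.024], [0.566, 0.668, -0.483, 0.716], [0.009, -0.591, -0.806, 1.202], [0.0, 0.0, 0.0, 1.0]] 421.481092950965
car 0.71 [ 0.5105 -0.0337  0.0119] [255. 178.]
car 0.61 [0.3096 0.3506 0.0273] [373. 226.]
car 0.6 [0.441  0.2492 0.0238] [322. 224.]
car_nose 0.88 [0.2941 0.2167 0.0242] [349. 196.]
car_nose 0.63 [0.4426 0.2503 0.0236] [322. 224.]
car_nose 0.6 [0.3803 0.4713 0.0278] [384. 265.]
car_center 0.73 [0.4375 0.2526 0.0252] [323. 224.]
car_center 0.71 [0.3819 0.477  0.0244] [385. 267.]
car_center 0.58 [0.309  0.3521 0.0239] [373. 227.]
van 0.71 [0.4427 0.2515 0.0265] [322. 224.]
van 0.57 [0.4601 0.3687 0.0518] [343. 250.]
van 0.45 [ 0.5107 -0.0328  0.0105] [256. 179.]
tanker 0.89 [0.5427 0.274  0.0456] [303. 242.]
launcher 0.69 [ 0.5126 -0.0326  0.0106] [255. 179.]
handle 0.84 [ 0.5363 -0.1405  0.0373] [233. 158.]
mark 0.38 [ 0.5373 -0.1388  0.0411] [233. 158.]
mark 0.16 [0.4441 0.2502 0.0251] [321. 224.]
lane_spot 0.84 [ 0.5098 -0.0371  0.0101] [255. 178.]
lane_spot 0.62 [ 0.5324 -0.1387  0.0446] [234. 156.]
plunger 0.71 [ 0.5335 -0.1393  0.0428] [234
[... 1379 characters left out ...]
 [192. 324.]
van 0.58 [0.4256 0.3735 0.0436] [249. 312.]
{'clock': 1.35, 'joint_pos': array([ 1.01320121e+00,  4.80291459e-02,  9.91772134e-02,  1.62201148e+00,
       -1.04126645e-05,  1.44298076e+00]), 'qvel': array([-0.00062787, -0.00011922,  0.00051463, -0.00020402, -0.00041706,
        0.00056832]), 'tau': array([-5.83299316e-04, -3.38641119e+01,  3.20150220e+01,  1.36410432e-03,
       -1.48301119e-04,  3.43056623e-07]), 'tool_pos': array([0.21876324, 0.4772286 , 0.25328494]), 'ee_rot': array([-1.38243901, -0.88702559,  0.88711784]), 'ft_force': array([-0.22100134,  0.31389168, -0.09270499]), 'ft_torque': array([0.00891522, 0.00767041, 0.01342073]), 'gripper_width': 1.0017920790687243}
```

```bash
python3 - <<'E'
from h import *
from scipy.spatial.transform import Rotation as R
print(R.from_rotvec(bot.observe()['ee_rot']).as_matrix().round(3))
a=cv2.imread('pics/scene0.png');b=cv2.imread('pics/side0.png');w=cv2.imread('pics/wrist0.png')
cv2.imwrite('pics/a.png',cv2.resize(a[110:310,180:440],None,fx=3,fy=3,interpolation=3))
cv2.imwrite('pics/b.png',cv2.resize(b[120:340,130:390],None,fx=2.7,fy=2.7,interpolation=3))
cv2.imwrite('pics/c.png',cv2.resize(w,None,fx=1.5,fy=1.5,interpolation=3))
E
```

```text
[[ 0.417 -0.    -0.909]
 [ 0.909 -0.     0.417]
 [-0.    -1.    -0.   ]]
```

View pics/a.png

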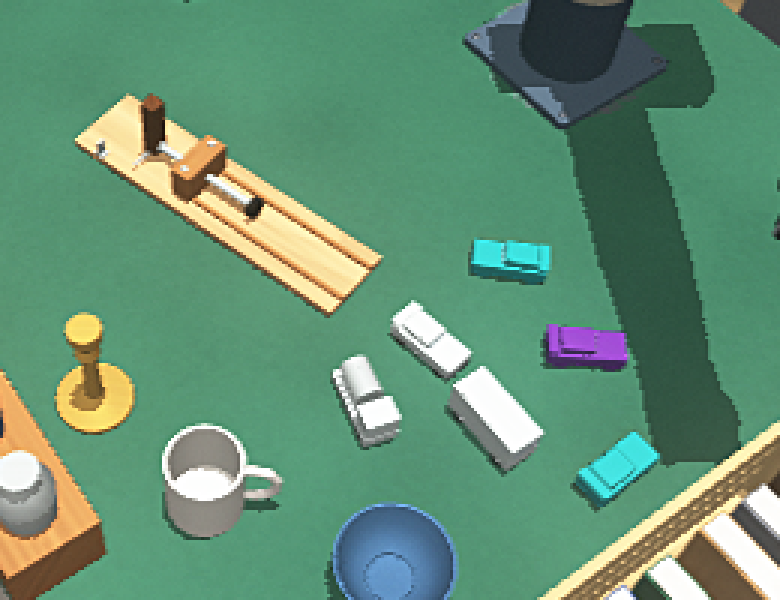

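View pics/b.png

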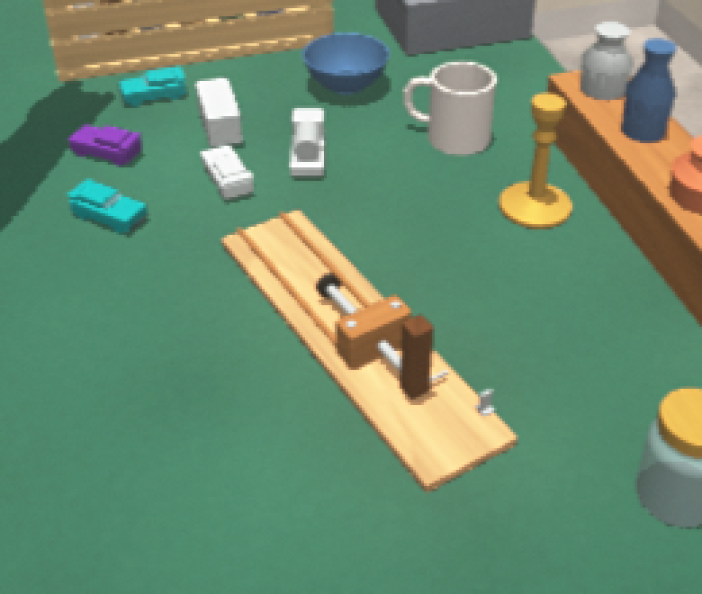

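View pics/c.png

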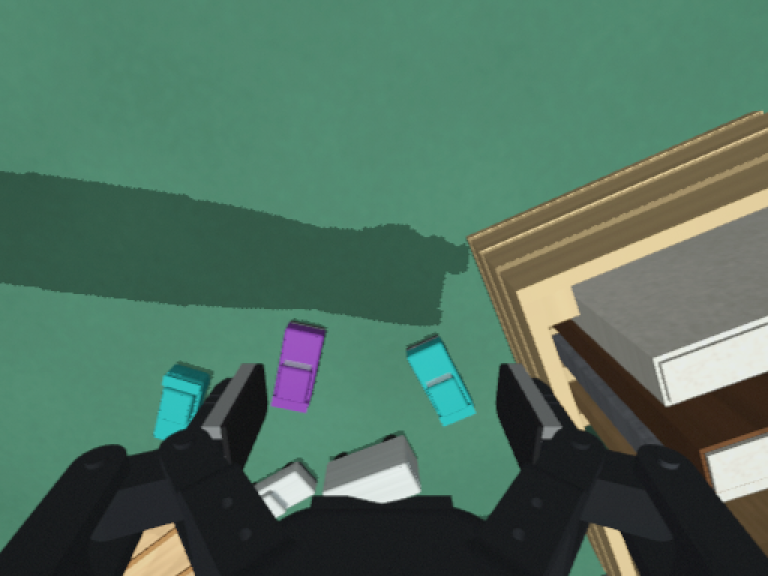

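```bash
python3 - <<'E'
from h import *
p=shot('wrist'); print(np.array(p['pose']).round(3).tolist(),p['fx']); print('ctr',ray(p,256,192,0.02).round(3))
def corners(n,L,s,off):
    p=shot(n); return [ray(p,u/s+off[0],v/s+off[1],.012).round(4)[:2] for u,v in L]
print(corners('scene',[(130,95),(76,142),(330,315),(382,258)],3,(180,110)))
print(corners('side',[(430,488),(517,437),(297,211),(222,240)],2.7,(130,120)))
# white car mask
for n,c in [('scene',(322,224)),('side',(214,184))]:
    p=shot(n); h=cv2.cvtColor(p['pixels'],cv2.COLOR_RGB2HSV); m=((h[...,1]<60)&(h[...,2]>120)).astype(np.uint8)
    k,l,st,ce=cv2.connectedComponentsWithStats(m,connectivity=4); i=l[c[1],c[0]]; print(n,i,st[i],ce[i])
    v,u=np.nonzero(l==i); P=np.array([ray(p,a,b,.02)[:2] for a,b in zip(u,v)]).astype(np.float32)
    print(cv2.minAreaRect(P*1000), P.mean(0))
E
```

```text
[[0.417, 0.859, 0.298, 0.142], [0.909, -0.394, -0.136, 0.512], [0.0, 0.327, -0.945, 0.374], [0.0, 0.0, 0.0, 1.0]] 269.9556358762142
ctr [0.259 0.461 0.02 ]
[array([ 0.5129, -0.2468]), array([ 0.6085, -0.2177]), array([0.5015, 0.1582]), array([0.4054, 0.1299])]
[array([ 0.5193, -0.2599]), array([ 0.6118, -0.2295]), array([0.5017, 0.1451]), array([0.4097, 0.1169])]
scene 87 [310 210  27  25 304] [322.83881579 222.15460526]
((434.73345947265625, 244.9740753173828), (47.859275817871094, 91.75800323486328), 6.431087017059326) [0.43253437 0.24446282]
side 67 [202 149  22  44 584] [212.24657534 170.19349315]
((444.6668701171875, 323.19317626953125), (275.16705322265625, 57.14585494995117), 84.97949981689453) [0.44602022 0.31652254]
```

Request:
apply_moves:
  commands:
    - [[8.5,21.5,-23,-2,-59],[8.5,21.5,-23,-2,-59],[8.5,21.5,-23,-2,-59],[8.5,21.5,-23,-2,-59],[8.5,21.5,-23,-2,-59],[8.5,21.5,-23,-2,-59],[8.5,21.5,-23,-2,-59],[6.5,21.5,-23,-2,-59]]

```text
clock: 2.4
tool_pos: [0.4352, 0.2451, 0.2328]
ee_rot: [-1.57, -0.083, 0.084]
ft_force: [0.9, -0.2, -0.4]
gripper_width: 0.853
```

```bash
python3 - <<'E'
from h import *
o=bot.observe(); print(o['clock'],o['tool_pos'],o['joint_pos'])
p=shot('wrist','w1.png'); print(np.array(p['pose']).round(3).tolist())
for q in ['car','car_nose','van','tanker']: find(p,q)
cv2.imwrite('pics/w1b.png',cv2.resize(cv2.imread('pics/w1.png'),None,fx=1.5,fy=1.5,interpolation=3))
E
```

```text
2.4 [0.43521788 0.24511436 0.23280656] [ 3.78867691e-01 -2.16446003e-02 -1.19233110e-02  1.58110259e+00
 -4.82876333e-04  1.84368888e+00]
[[0.994, 0.1, 0.035, 0.426], [0.106, -0.94, -0.325, 0.328], [0.001, 0.327, -0.945, 0.353], [0.0, 0.0, 0.0, 1.0]]
car 0.86 [0.4352 0.2491 0.0266] [255. 163.]
car 0.78 [0.2936 0.2199 0.0223] [141. 173.]
car 0.67 [0.3006 0.3448 0.0215] [145.  67.]
car_nose 0.95 [0.2965 0.2212 0.0248] [143. 173.]
car_nose 0.78 [0.303  0.3481 0.0278] [145.  64.]
car_nose 0.67 [0.4357 0.2515 0.026 ] [255. 161.]
van 0.93 [0.4473 0.3655 0.0499] [279.  59.]
van 0.34 [0.4771 0.0683 0.0114] [269. 279.]
tanker 0.82 [0.5336 0.2811 0.0444] [343. 149.]
```

View pics/w1b.png

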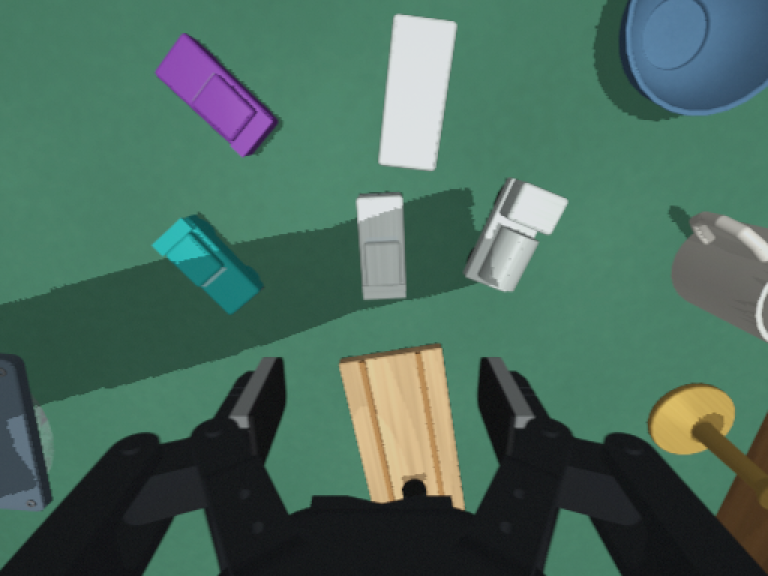

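```bash
python3 - <<'E'
from h import *
p=shot('wrist')
f=lambda L,z:np.array([ray(p,(u+.5)/1.5-.5,(v+.5)/1.5-.5,z)[:2] for u,v in L])
c=f([(358,196),(402,193),(406,298),(363,299)],.024); print(c.round(4), c.mean(0))
ax=(c[0]+c[1]-c[2]-c[3])/2; print(np.linalg.norm(ax),np.degrees(np.arctan2(ax[1],ax[0])),np.linalg.norm(c[0]-c[1]),np.linalg.norm(c[2]-c[3]))
l=f([(340,360),(442,346),(372,500),(465,505)],.012);print(l.round(4),np.linalg.norm(l[0]-l[1]))
for a,b in [(0,2),(1,3)]: d=l[a]-l[b];print(np.degrees(np.arctan2(d[1],d[0])))
d=l[1]-l[0];print(np.degrees(np.arctan2(d[1],d[0]))+90)
print('head top',f([(413,480)],.046))
E
```

```text
[[0.4093 0.2896]
 [0.444  0.296 ]
 [0.4593 0.2071]
 [0.4221 0.2019]] [0.43367039 0.24866994]
0.08943123724087744 99.01792715883552 0.03534966041825558 0.037569590043154244
[[ 0.4064  0.1325]
 [ 0.5009  0.1583]
 [ 0.4553 -0.0367]
 [ 0.5579 -0.0322]] 0.09792452675849049
106.12306009049249
106.66096552150393
105.29719277344105
head top [[0.48881147 0.02930509]]
```

Request:
apply_moves:
  commands:
    - [[6.5,-0.15,0.3,-5,2.6],[6.5,-0.15,0.3,-10,2.6],[6.5,-0.15,0.3,-14,2.6],[6.5,-0.15,0.3,-18,2.6],[6.5,-0.15,0.3,-20.2,2.6],[6.5,-0.15,0.3,-20.2,2.6]]
  newtons: 40

```text
clock: 3.3
tool_pos: [0.4279, 0.2495, 0.027]
ee_rot: [-1.57, -0.118, 0.132]
ft_force: [-0.7, -0.6, -0.3]
gripper_width: 0.763
```

```bash
python3 - <<'E'
from h import *
o=bot.observe(); print(o['clock'],o['tool_pos'],o['ft_force'],o['gripper_width'])
p=shot('wrist','w2.png')
a=cv2.imread('pics/w2.png');s=shot('side','s2.png');b=cv2.imread('pics/s2.png')[110:230,150:310]
cv2.imwrite('pics/w2b.png',np.vstack([a,cv2.resize(b,(512,384),interpolation=3)])[150:750])
E
```

```text
3.3 [0.42788539 0.24954998 0.02701558] [-0.658338   -0.62641952 -0.27724816] 0.7634399502877646
```

View pics/w2b.png

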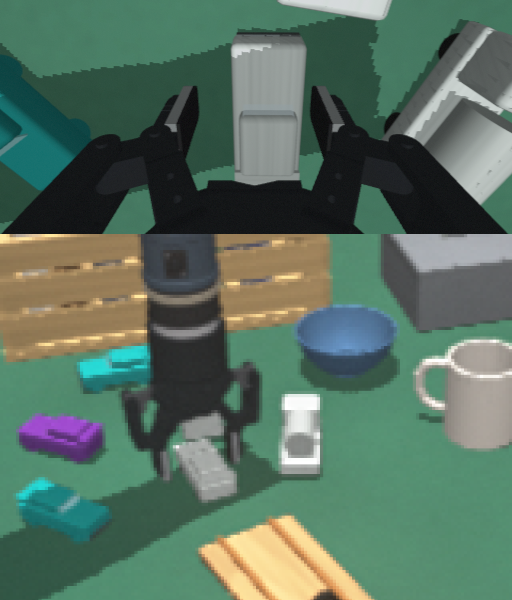

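Request:
apply_moves:
  commands:
    - [[6.5,0.2,0,0,0],[6.5,0.2,0,0,0],[3,0.2,0,0,0],[3,0.2,0,0,0],[3,0.2,0,0,0],[3,0.2,0,0,0],[3,0.2,0,0,0]]
  newtons: 40

```text
clock: 4.1
tool_pos: [0.4352, 0.2506, 0.0326]
ee_rot: [-1.567, -0.125, 0.121]
ft_force: [-0.3, -0.5, 6.6]
gripper_width: 0.43
```

Request:
apply_moves:
  commands:
    - [[3,0,0,0,0],[3,0,0,0,0]]

```text
clock: 4.3
tool_pos: [0.4352, 0.2506, 0.0326]
ee_rot: [-1.567, -0.125, 0.121]
ft_force: [0.1, 0.3, 5.7]
gripper_width: 0.435
```

Request:
apply_moves:
  commands:
    - [[5,0,0,0,0],[5,0,0,0.8,0],[5,0,0,0.8,0],[5,0,0,0.8,0],[3,0,0,0.8,0],[3,0,0,0.8,0],[3,0,0,0.8,0],[3,0,0,0.8,0]]

```text
clock: 5.1
tool_pos: [0.4344, 0.2503, 0.0394]
ee_rot: [-1.567, -0.123, 0.123]
ft_force: [0.0, 0.1, 1.4]
gripper_width: 0.428
```

Request:
apply_moves:
  commands:
    - [[3,0,0,4,0],[3,0,0,8,0],[3,0,0,13,0],[3,0,-4,17,7],[3,1,-8,19,7],[3,2,-9,20,7],[3,2,-9,20,7],[3,2,-9,20,7]]

```text
clock: 5.9
tool_pos: [0.454, 0.1602, 0.2386]
ee_rot: [-1.559, -0.217, 0.219]
ft_force: [-0.1, 0.7, -0.8]
gripper_width: 0.435
```

```bash
python3 - <<'E'
from h import *
o=bot.observe(); print(o['clock'],o['tool_pos'],o['ee_rot'],o['ft_force'],o['gripper_width'])
p=shot('wrist','w3.png'); shot('side','s3.png'); shot('scene','sc3.png')
cv2.imwrite('pics/w3b.png',cv2.resize(cv2.imread('pics/w3.png'),None,fx=1.5,fy=1.5,interpolation=3))
E
```

```text
5.9 [0.45396194 0.16021554 0.23860784] [-1.55918575 -0.21710044  0.21920967] [-0.06957183  0.6739979  -0.78954986] 0.43507195539597115
```

View pics/w3b.png

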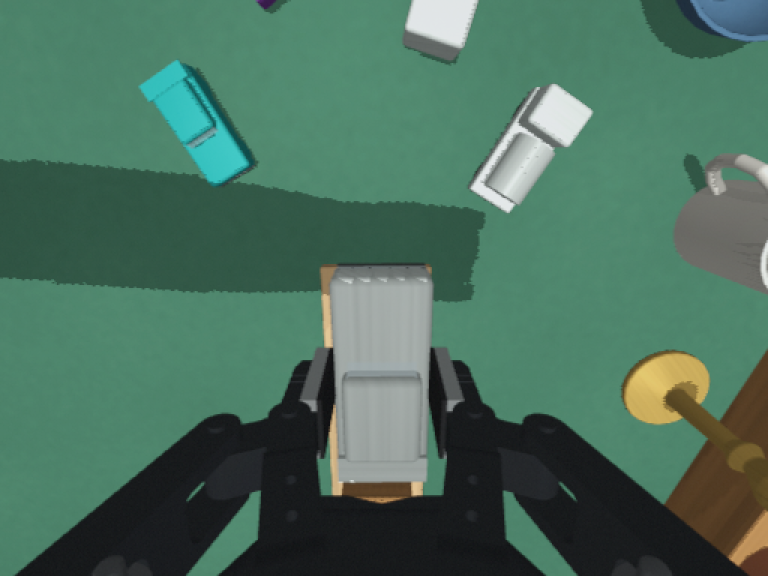

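```bash
python3 - <<'E'
from h import *
from scipy.spatial.transform import Rotation as R
p=shot('wrist'); o=bot.observe(); T=o['tool_pos']; M=R.from_rotvec(o['ee_rot']).as_matrix()
print(M.round(3))
f=lambda L,z:np.array([ray(p,(u+.5)/1.5-.5,(v+.5)/1.5-.5,z) for u,v in L])
e=f([(321,267),(431,265)],.012); m=e.mean(0); print('end',e.round(4),m)
c=f([(333,280),(431,280)],T[2]-.0154); t=f([(338,481),(427,481)],T[2]-.0124)
for q in (c,t): print(q.round(4), ((q.mean(0)-T)@M).round(4), np.linalg.norm(q[0]-q[1]))
d=np.array([np.cos(np.radians(106)),np.sin(np.radians(106)),0]); print('lane spot',m-.092*d, 'w/ +5mm TCP', m-.087*d-T)
E
```

```text
[[ 0.961 -0.003 -0.277]
 [ 0.277 -0.     0.961]
 [-0.003 -1.     0.001]]
end [[0.4061 0.1261 0.012 ]
 [0.4997 0.1551 0.012 ]] [0.45290397 0.14060673 0.012     ]
[[0.4256 0.1926 0.2224]
 [0.4589 0.2022 0.2224]] [-0.0003  0.0154  0.0381] 0.034656760797201834
[[0.4489 0.1083 0.2254]
 [0.4845 0.1187 0.2254]] [-0.0001  0.0124 -0.0493] 0.03711331464135059
lane spot [0.47826261 0.05217065 0.012     ] w/ +5mm TCP [ 0.02371857 -0.10394864 -0.22577679]
```

Request:
apply_moves:
  commands:
    - [[3,1,-4.7,-2,0],[3,2.1,-9.4,-5,0],[3,2.1,-9.4,-9,0],[3,2.1,-9.4,-13,0],[3,2.1,-9.4,-16,0],[3,2.1,-9.4,-16.5,0],[3,2.1,-9.4,-16.5,0],[3,2.1,-9.4,-16.5,0]]

```text
clock: 6.9
tool_pos: [0.4765, 0.0667, 0.0761]
ee_rot: [-1.56, -0.222, 0.217]
ft_force: [-0.2, 0.2, 0.2]
gripper_width: 0.424
```

```bash
python3 - <<'E'
from h import *
o=bot.observe(); print(o['clock'],o['tool_pos'],o['ee_rot'],o['ft_force'],o['gripper_width'])
shot('side','s4.png'); shot('scene','sc4.png'); shot('wrist','w4.png')
a=cv2.resize(cv2.imread('pics/sc4.png')[125:225,200:330],None,fx=3,fy=3,interpolation=3)
b=cv2.resize(cv2.imread('pics/s4.png')[180:300,200:330],None,fx=3,fy=3,interpolation=3)[:300]
cv2.imwrite('pics/v4.png',np.vstack([np.hstack([a,b]),cv2.resize(cv2.imread('pics/w4.png')[190:384],(780,296))]))
E
```

```text
6.9 [0.4764634  0.0667035  0.07605114] [-1.55996997 -0.22173016  0.21736025] [-0.22528004  0.16393122  0.24202028] 0.42414291532836684
```

View pics/v4.png

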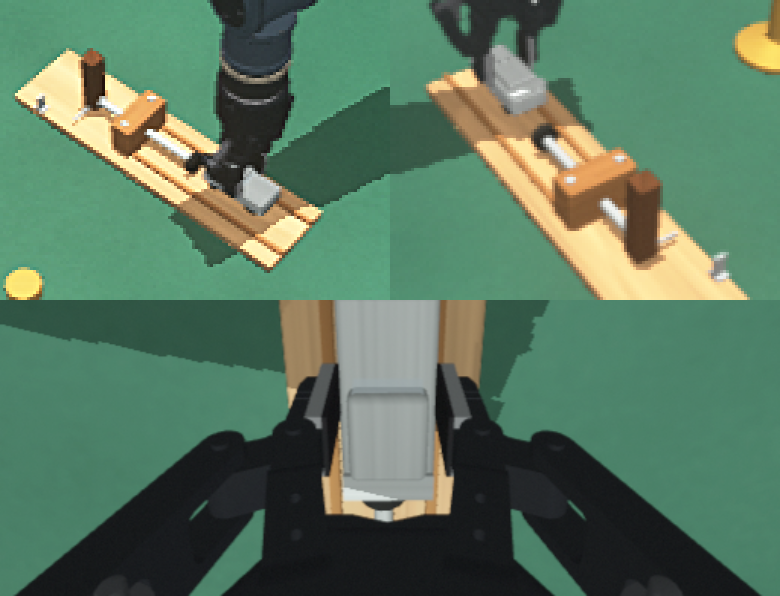

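```bash
python3 - <<'E'
from h import *
w=shot('wrist');a=shot('scene');b=shot('side')
print('w', ray(w,383*512/780,190+199*194/296,.043), ray(w,383*512/780,190+199*194/296,.030))
for z in (.03,.036,.042): print(z,ray(a,265.5,178.3,z)[:2],ray(b,250.5,224,z)[:2])
# predicted pixel of lane axis point
for s in ((.4785,.054),):
  h=np.array([*s,.036])+np.array([.276,-.961,0])*.0525; print(h,px(a,h),px(b,h),px(w,h))
E
```

```text
w [ 0.49449234 -0.00228698  0.043     ] [ 0.49800798 -0.01487754  0.03      ]
0.03 [ 0.48897595 -0.00284937] [ 4.97116180e-01 -3.47408737e-04]
0.036 [0.49171426 0.00082903] [ 0.49547335 -0.00694978]
0.042 [0.49445257 0.00450743] [ 0.49383053 -0.01355216]
[0.49299   0.0035475 0.036    ] [265.64842002 178.97817406] [248.65735963 221.74414906] [251.63742803 306.65317913]
```

Request:
apply_moves:
  commands:
    - [[3,0,0,-1.2,0],[3,0,0,-2,0],[3,0,0,-2.4,0],[3,0,0,-2.4,0],[3,0,0,-2.4,0]]

```text
clock: 7.7
tool_pos: [0.4746, 0.0662, 0.0513]
ee_rot: [-1.56, -0.218, 0.22]
ft_force: [-4.9, 0.3, 9.6]
gripper_width: 0.428
```

Request:
apply_moves:
  commands:
    - [[3,0,0,0.1,0],[3,0,0,0.1,0],[3,0,0,0.1,0]]

```text
clock: 8.0
tool_pos: [0.4747, 0.0662, 0.0514]
ee_rot: [-1.56, -0.218, 0.22]
ft_force: [-2.7, 0.4, 5.4]
gripper_width: 0.425
```

Request:
apply_moves:
  commands:
    - [[5.2,0,0,0,0],[5.2,0,0,0,0],[5.2,0,0,0,0],[5.2,0,0,3,0],[5.2,0,0,7,0],[5.2,0,0,12,0],[5.2,0,0,15,0],[5.2,0,0,15,0]]

```text
clock: 8.8
tool_pos: [0.4786, 0.0662, 0.2072]
ee_rot: [-1.561, -0.228, 0.21]
ft_force: [0.7, -0.2, -0.4]
gripper_width: 0.605
```

```bash
python3 - <<'E'
from h import *
o=bot.observe(); print(o['clock'],o['tool_pos'],o['ee_rot'],o['ft_force'],o['gripper_width'])
shot('side','s5.png'); shot('wrist','w5.png')
p=shot('wrist'); find(p,'car'); find(p,'handle'); find(p,'lane_spot')
b=cv2.resize(cv2.imread('pics/s5.png')[180:300,200:330],(390,360),interpolation=3)
w=cv2.resize(cv2.imread('pics/w5.png')[150:384,156:356],None,fx=2,fy=2,interpolation=3)
v=np.zeros((468,790,3),np.uint8); v[:360,:390]=b; v[:,390:]=w; cv2.imwrite('pics/v5.png',v)
E
```

```text
8.8 [0.47861133 0.06624295 0.20724362] [-1.56120566 -0.22755102  0.21020737] [ 0.7310512  -0.21821199 -0.35850221] 0.6053627779182245
car 0.91 [0.4767 0.0648 0.0349] [254. 177.]
car 0.67 [0.3158 0.1856 0.0229] [127.  12.]
car 0.64 [0.497  0.0019 0.0088] [256. 220.]
handle 0.85 [ 0.5064 -0.0387  0.0347] [254. 260.]
lane_spot 0.94 [0.4955 0.0024 0.0092] [255. 220.]
lane_spot 0.26 [ 0.5086 -0.0419  0.0354] [255. 263.]
```

View pics/v5.png

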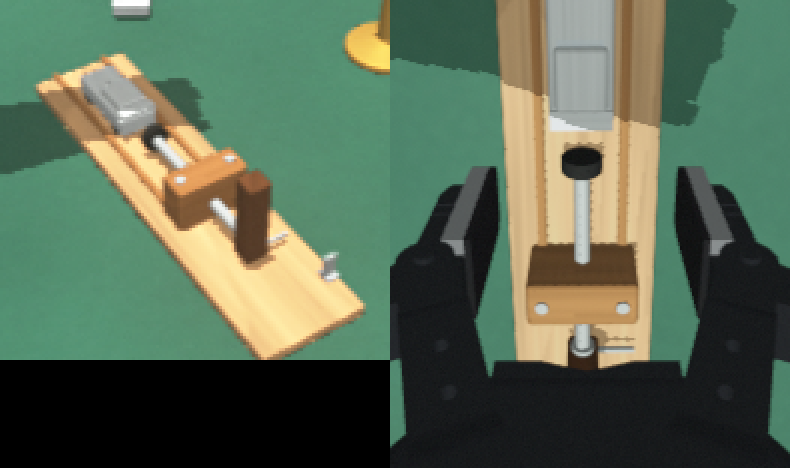

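```bash
python3 - <<'E'
from h import *
p=shot('wrist'); d=np.array([-.276,.961,0]); n=np.array([.961,.276,0])
g=lambda u,v,z: ray(p,156+(u-390+.5)/2-.5,150+(v+.5)/2-.5,z)
pts={'tail_top':(g(581,130,.012+.03)),'tail_bot':g(581,131,.012+.012),'blk_front':g(582,246,.057),'blk_back':g(582,285,.057),'head_front':g(582,152,.049),'pin':g(615,349,.03),'handle_top?':g(582,340,.03)}
for k,v in pts.items(): print(k,v.round(4),'along',round(v@d,4),'lat',round(v@n,4))
for z in (.012,): print('edges lat',[ (g(u,200,z)@n).round(4) for u in (512,655)])
print('car nose', [ (g(u,v,z)@d).round(4) for u,v,z in [(580,-10,.036)]])
E
```

```text
tail_top [0.482  0.0238 0.042 ] along -0.1102 lat 0.4697
tail_bot [0.4841 0.0152 0.024 ] along -0.119 lat 0.4695
blk_front [ 0.5007 -0.0398  0.057 ] along -0.1764 lat 0.4702
blk_back [ 0.5082 -0.0661  0.057 ] along -0.2038 lat 0.4701
head_front [0.4853 0.0142 0.049 ] along -0.1203 lat 0.4703
pin [ 0.5504 -0.1332  0.03  ] along -0.2799 lat 0.4922
handle_top? [ 0.5265 -0.1319  0.03  ] along -0.2721 lat 0.4696
edges lat [np.float64(0.424), np.float64(0.5174)]
car nose [np.float64(-0.0323)]
```

Request:
apply_moves:
  commands:
    - [[8,1.3,-5,4,0],[8,2.6,-10,4,0],[8,3.9,-15,4,0],[8,5.2,-20,4,0],[8,5.3,-20.5,4,0],[8,5.3,-20.5,4,0],[8,5.3,-20.5,4,0]]

```text
clock: 9.85
tool_pos: [0.5276, -0.1388, 0.24]
ee_rot: [-1.558, -0.216, 0.22]
ft_force: [-0.4, -0.5, -0.1]
gripper_width: 0.937
```

```bash
python3 - <<'E'
from h import *
o=bot.observe(); print(o['clock'],o['tool_pos'],o['ee_rot'],o['ft_force'],o['gripper_width'])
p=shot('wrist','w6.png'); find(p,'handle'); find(p,'mark'); find(p,'launcher'); find(p,'car',1)
cv2.imwrite('pics/v6.png',cv2.resize(cv2.imread('pics/w6.png')[60:320,136:396],None,fx=2.3,fy=2.3,interpolation=3))
E
```

```text
9.85 [ 0.52763873 -0.13875235  0.23996831] [-1.55779977 -0.21606729  0.21962154] [-0.4173857  -0.49523931 -0.05496698] 0.9365678938243691
handle 0.75 [ 0.5287 -0.117   0.0378] [260. 151.]
mark 0.63 [ 0.5208 -0.0721  0.013 ] [264. 111.]
launcher 0.94 [ 0.5208 -0.0707  0.0121] [264. 110.]
car 0.63 [0.4894 0.0246 0.043 ] [263.   8.]
```

View pics/v6.png

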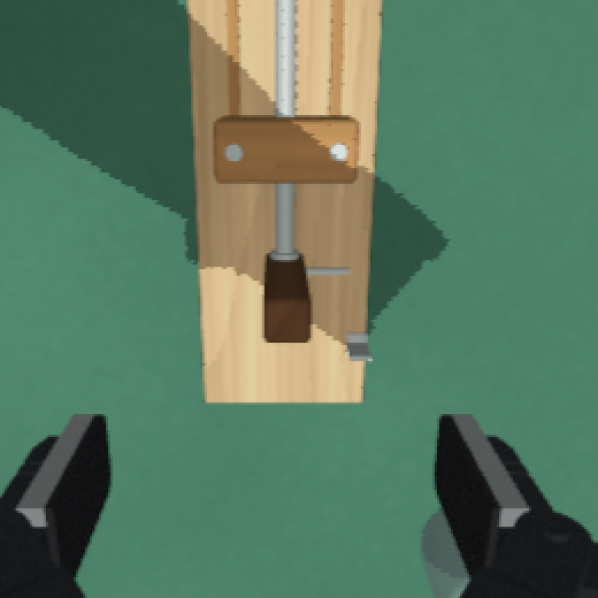

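```bash
python3 - <<'E'
from h import *
p=shot('wrist'); d=np.array([-.276,.961,0]); n=np.array([.961,.276,0])
g=lambda u,v,z: ray(p,136+(u+.5)/2.3-.5,60+(v+.5)/2.3-.5,z)
S=lambda w:(round(w@d,4),round(w@n,4))
for k,q in {'htop':(287,320,.102),'h_f':(287,298,.102),'h_b':(287,342,.102),'tab':(360,357,.034),'tabfoot':(360,337,.012),'pin':(330,271,.03),'blkf':(286,117,.057),'blkb':(286,183,.057),'end':(285,403,.012)}.items():
    w=g(*q); print(k,w.round(4),S(w))
w=g(360,357,.034); w2=w.copy(); w2[2]=.012
print('tab base px in v6', (px(p,w2)-[136,60])*2.3)
cv2.imwrite('pics/v7.png',cv2.resize(cv2.imread('pics/w6.png')[180:230,235:315],None,fx=9,fy=9,interpolation=0))
E
```

```text
htop [ 0.5389 -0.1522  0.102 ] (np.float64(-0.295), np.float64(0.4759))
h_f [ 0.5359 -0.1421  0.102 ] (np.float64(-0.2845), np.float64(0.4758))
h_b [ 0.542  -0.1624  0.102 ] (np.float64(-0.3057), np.float64(0.476))
tab [ 0.5951 -0.1873  0.034 ] (np.float64(-0.3443), np.float64(0.5201))
tabfoot [ 0.5969 -0.1834  0.012 ] (np.float64(-0.341), np.float64(0.523))
pin [ 0.5632 -0.1438  0.03  ] (np.float64(-0.2936), np.float64(0.5016))
blkf [ 0.5152 -0.0702  0.057 ] (np.float64(-0.2097), np.float64(0.4757))
blkb [ 0.524 -0.1    0.057] (np.float64(-0.2407), np.float64(0.476))
end [ 0.5657 -0.2395  0.012 ] (np.float64(-0.3863), np.float64(0.4776))
tab base px in v6 [354.50099176 341.29244164]
```

View pics/v7.png

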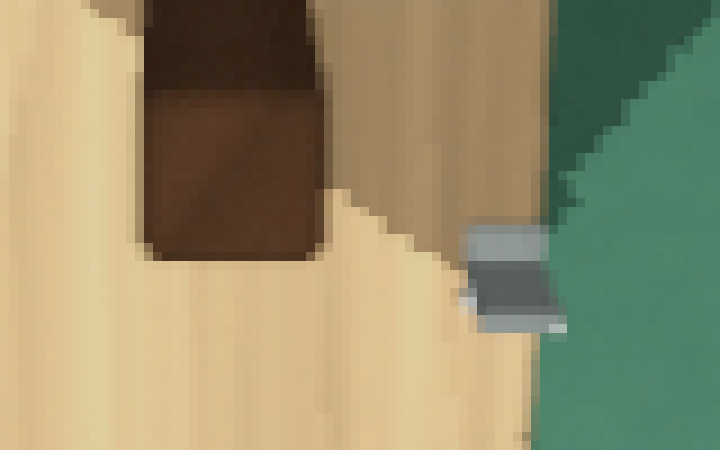

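Request:
apply_moves:
  commands:
    - [[5,1.1,-1.4,-3,0],[5,1.1,-1.4,-7,0],[5,1.1,-1.4,-11,0],[5,1.1,-1.4,-14,0],[5,1.1,-1.4,-15,0],[5,1.1,-1.4,-15,0],[5,1.1,-1.4,-15,0]]
  newtons: 100

```text
clock: 10.85
tool_pos: [0.5404, -0.1529, 0.0932]
ee_rot: [-1.561, -0.221, 0.217]
ft_force: [0.0, 0.7, 0.5]
gripper_width: 0.586
```

Request:
apply_moves:
  commands:
    - [[1,0,0,0,0],[1,0,0,0,0],[1,0,0,0,0],[1,0,0,0,0],[1,0,0,0,0],[1,0,0,0,0]]
  newtons: 100

```text
clock: 11.45
tool_pos: [0.5387, -0.1541, 0.0942]
ee_rot: [-1.563, -0.218, 0.219]
ft_force: [-5.8, -0.8, 6.7]
gripper_width: 0.238
```

Request:
apply_moves:
  commands:
    - [[1,0.2,-0.8,0,0],[1,0.5,-1.7,0,0],[1,0.75,-2.6,0,0],[1,1.0,-3.5,0,0],[1,1.25,-4.3,0,0],[1,1.35,-4.7,0,0],[1,1.35,-4.7,0,0],[1,1.35,-4.7,0,0]]

```text
clock: 12.25
tool_pos: [0.5511, -0.1972, 0.0941]
ee_rot: [-1.555, -0.218, 0.221]
ft_force: [-9.4, 9.7, 10.8]
gripper_width: 0.241
```

```bash
python3 - <<'E'
from h import *
o=bot.observe(); print(o['clock'],o['tool_pos'],o['ft_force'],o['gripper_width'])
p=shot('side','s8.png');w=shot('wrist','w8.png');shot('scene','sc8.png')
a=cv2.resize(cv2.imread('pics/s8.png')[195:305,205:335],None,fx=5,fy=5,interpolation=3)
cv2.imwrite('pics/v8.png',a)
E
```

```text
12.25 [ 0.5511044  -0.19722554  0.09414854] [-9.39141018  9.69449807 10.77328382] 0.24146589824041037
```

View pics/v8.png

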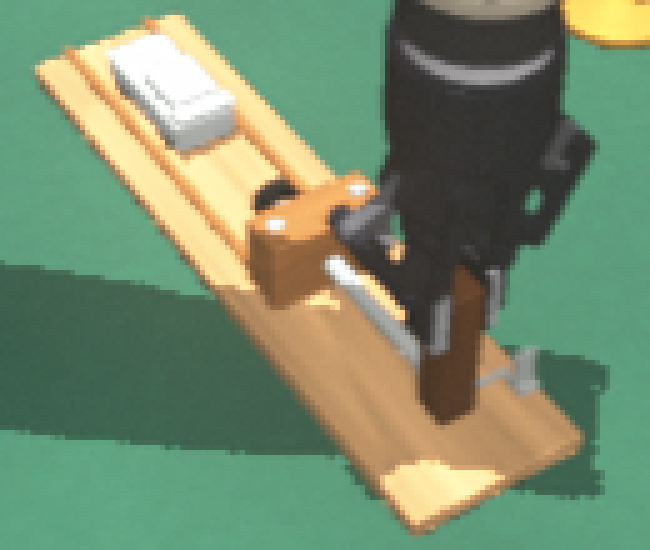

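```bash
python3 - <<'E'
from h import *
d=np.array([-.276,.961,0]); n=np.array([.961,.276,0])
a=shot('scene');b=shot('side');w=shot('wrist')
S=lambda w:(round(w@d,4),round(w@n,4))
for nm,p,h,t in [('scene',a,(230.7,142.7),(213.7,157.3)),('side',b,(284.4,239.3),(310.4,265.2))]:
    H=ray(p,*h,.102);T=ray(p,*t,.034);print(nm,S(H),S(T),((T-H)@d).round(4))
o=bot.observe();T=o['tool_pos'];print(T,S(T),o['ft_force'],o['qvel'].round(4))
tab=np.array([.5953,-.1879,.034]); hd=np.array([.5389,-.1522,.03])-d*.0448+n*.04
print('tab px',px(w,tab),px(a,tab),px(b,tab),'pin',px(w,hd))
E
```

```text
scene (np.float64(-0.2964), np.float64(0.469)) (np.float64(-0.3397), np.float64(0.5173)) -0.0433
side (np.float64(-0.2976), np.float64(0.4767)) (np.float64(-0.3483), np.float64(0.5211)) -0.0507
[ 0.55104262 -0.19701754  0.09414689] (np.float64(-0.3414), np.float64(0.4752)) [-8.39368183  9.07129839  9.88345425] [-0.0006 -0.0006  0.0012  0.0027 -0.0011 -0.0005]
tab px [315.80772225 220.87780014] [212.09854591 157.06175605] [309.21690311 264.44725235] pin [309.30830756 212.34727039]
```

Request:
apply_moves:
  commands:
    - [[1,0.1,-0.4,0,0],[1,0.1,-0.4,0,0],[1,0.1,-0.4,0,0],[1,0.1,-0.4,0,0]]

```text
clock: 12.95
tool_pos: [0.5521, -0.2008, 0.0941]
ee_rot: [-1.554, -0.218, 0.221]
ft_force: [-8.1, 9.4, 9.9]
gripper_width: 0.241
```

```bash
python3 - <<'E'
from h import *
w=shot('wrist','w9.png');a=shot('scene','sc9.png');b=shot('side','s9.png')
f=lambda n,u,v,r,s:cv2.resize(cv2.imread(f'pics/{n}.png')[v-r:v+r,u-r:u+r],(s,s),interpolation=3)
v=np.vstack([np.hstack([f('w9',300,215,35,400),f('sc9',215,160,18,400)]),np.hstack([f('s9',305,265,20,200),f('sc9',255,180,55,200),f('w9',256,192,190,200),np.zeros((200,200,3),np.uint8)])])
cv2.imwrite('pics/v9.png',v)
E
```

```text
(no output)
```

View pics/v9.png

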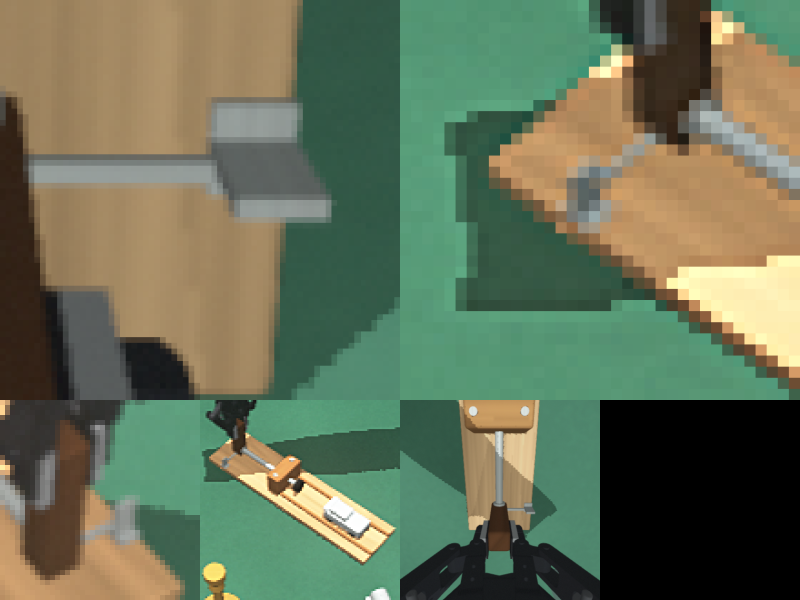

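Request:
apply_moves:
  commands:
    - [[1,0.02,-0.08,0,0],[1,0.02,-0.08,0,0],[1,0.02,-0.08,0,0],[1,0.02,-0.08,0,0],[1,0.02,-0.08,0,0]]

```text
clock: 13.6
tool_pos: [0.5523, -0.2014, 0.0942]
ee_rot: [-1.554, -0.218, 0.221]
ft_force: [-9.3, 10.8, 10.6]
gripper_width: 0.237
```

```bash
python3 - <<'E'
from h import *
d=np.array([-.276,.961,0])
a=bot.observe(); p=shot('scene'); find(p,'car',3); shot('side'); b=bot.observe()
print(a['clock'],b['clock'],(b['tool_pos']-a['tool_pos']).round(5),'pull',((np.array([.5387,-.1541,0])-b['tool_pos'])@d).round(4),b['ft_force'],b['gripper_width'])
print(bot.close_job())
E
```

```text
car 0.77 [0.2931 0.2175 0.0199] [349. 197.]
car 0.71 [0.4808 0.0633 0.033 ] [279. 189.]
car 0.6 [0.3795 0.4755 0.0238] [385. 267.]
13.6 13.75 [ 0.e+00 -0.e+00 -1.e-05] pull 0.0492 [-9.22953717  9.83332897 10.94532316] 0.2393256397085288
the job is handed in; nothing more can be done
None
```

I stood the bare-metal car in the lane nose-first and let go. I then gripped the plunger handle, pulled it back about 49 mm to the steel tab, and handed the job in while still holding it (clock about 13.8 s of 45 s). There was no verdict to confirm success.

**Car:** by my measurements it sits about 8–12 mm ahead of lane_spot, centred between the ridges to within about 1 mm and in line with the lane. After the final pull, the scene camera still found it in the same place.

**Handle:** the arm was motionless at hand-in, with the fingers closed on the handle and about 10 N of spring pull.

**Where the measurements disagreed:**
- The wrist and side cameras put the tab 50 mm behind the handle's rest place. A coarse reading from the scene camera said 43 mm.
- I trusted the first two because a close-up showed the handle's pin level with the tab to within about 2 mm.
- The side camera also placed the launcher about 10 mm further back along the lane than the other two, and I placed the car with margin for that.

I first gripped the car too low, with the fingertips pressing lightly on the table, so I re-gripped it 8 mm higher before lifting. The bystanders and look-alikes were not touched as far as the pictures show.

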